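Find the child-proof catch of the knife box

TASK

The low white knife box with the oak top has a child-proof catch: a flush, spring-loaded button hidden somewhere along the middle line of the pale panel let into its top. Feel along the panel with a fingertip until you find the part that gives, press it in so that the knife drawer springs open by itself, then let go of it. Only touch the box: do not lift, carry or knock over anything around it, and leave the drawer open.

Things in the scene. Friction and masses are not known exactly. Their poses are not given: they have to be found in the camera images.
- knife_box: low box fixed to the worktop, 220 (x) x 360 (y) x 75 mm high, white sides, oak top, all rigid but catch and drawer; origin at the centre of its underside, x from the drawer front to the back, y along its length, z up
- panel_mid (a point): centre of the flat, rigid, off-white panel that shows in an 80 (x) x 148 mm (y) opening of the oak top; on the panel's surface, 73.5 mm above the worktop, 1.5 mm below the oak; axes as the box's. The hidden catch is centred on this panel's x = 0 line, anywhere from y = -50 to +50 mm; the place differs every time and is not given
- catch (a joint): press depth of the catch, 0 to 0.006 m (fully in). It is a slightly greyer rectangle in the panel, 40 (x) x 46 mm (y), face 1 mm below the panel at rest. Gives from about 1.5 N, 4.5 N fully in, frees the drawer at about 4 mm, springs back when let go. The fingertip must be wholly inside the rectangle
- drawer (a joint): how far the drawer has come out of the box's front (towards the box's -x), 0 shut and locked to 0.05 m open. A spring drives it out as soon as the catch lets go; it has no handle and cannot be pulled open while locked
- spice_jar: small spice jar, 42 mm across, 45 mm high, standing loose on the oak top of the knife box in its back left corner (+x, +y of the box); origin at the centre of its underside
- pepper_mill: dark wooden pepper mill, 56 mm across, 122 mm high, standing to the left (+y) of the box; origin under its centre
- oil_bottle: green glass oil bottle, 60 mm across, 190 mm high, standing to the right (-y) of the box; origin under its centre
- green_bowl: green plastic mixing bowl, 220 mm across, 120 mm high, at the right; origin under its centre
- wine_glass: wine glass, 76 mm across, 190 mm high, standing behind the box (+x of it); origin under its centre

How it is judged:
On the way:
1. the hidden catch is pressed in until it lets the drawer go (value of joint catch above 0.003 m), for 0.02 s.
At the end, for the whole second after the job is handed in: the drawer stands open by more than 40 mm and at rest, the catch is released (sprung back to within 1.5 mm), and every other thing is within 30 mm of where it started (value of joint drawer above 0.04 m and velocity of joint drawer below 0.02 m/s and value of joint catch below 0.0015 m and distance of each of spice_jar, pepper_mill, oil_bottle, green_bowl, wine_glass from where it was at the start of the episode below 0.03 m); the robot touches nothing.
It fails at once if something around the box is lifted, carried or knocked away (moved more than 40 mm) (distance of any of spice_jar, pepper_mill, oil_bottle, green_bowl, wine_glass from where it was at the start of the episode above 0.04 m).
It also fails if it takes over 48 s, if anything falls off the work surface, if the arm or the gripper's body presses on something with over 40 N, if the wrist force passes 120 N, or if a joint passes its speed limit or range.

ROBOT

A 6-joint arm with a two-finger parallel gripper is mounted at the origin on the work surface. World frame = base frame: x ahead of the robot, y to its left, z up, the work surface at z = 0. Lengths are in m, angles in rad, forces in N, time in s.
With the tool pointing down it reaches from about 0.275 to 0.875 m from the base axis. Payload 12.5 kg.
Tool frame: the origin (TCP) lies at the very end of the fingers, on their centre line; the grasp point (between the pads) lies 19 mm behind it; z points along the fingers, y is the line along which they close (so a half turn about z gives the same grasp; the last joint's range is limited). The gripper opens to 85 mm and grips with 20 to 120 N. Pads are 22 mm wide; open, the fingers measure 114 mm over their backs; the gripper's body (76 mm by 85 mm) begins 54 mm behind the grasp point. The pads swing forward as they close: fully open they stand 13 mm farther back than shut.
Start: joints at [1.153, 0.351, 1.652, -0, 1.139, -0.085], TCP at [0.18, 0.52, 0.231] pointing down, gripper open.
Joint ranges: [-2.75, 2.75], [-0.79, 2.1], [0.01, 2.65], [-1.57, 4.71], [0.07, 3.14], [-2.87, 2.87]. Speed limits (rad/s): [2.22, 2.22, 2.79, 3.14, 3.14, 3.14].

INTERFACE

Orientations are given as a 3x3 rotation matrix whose columns are the frame's x, y, z axes.
In Python, from bench import manip gives the robot as it stands. Calls block until the motion is done:
- manip.move_ptp(position, orientation): joint-space move of the TCP to a pose.
- manip.move_l(position, attitude=None, max_speed=0.15): straight line of the TCP; attitude=None keeps the orientation; max_speed is the mean speed in m/s.
- manip.move_j(angles): joint-space move.
- manip.set_gripper(opening, effort=None): opening from 0.0 (shut) to 1.0 (fully open); effort is the grip in N (None keeps the last); returns when the fingers have stopped.
- manip.dwell(seconds).
- manip.inverse_kinematics(position, orientation): joint angles nearest the present ones, or None.
- manip.grab_frame(name): name is "scene" or "top" or "wrist"; returns (picture, depth): 420x560x3 uint8, red, green, blue; 420x560 float32, m along the optical axis (not along the pixel's ray), 0 where there is no reading.
- manip.get_calibration(name): a dict with "camera_matrix" (3x3 intrinsics, pixels), "k1" (the pictures are not rectified: a ray, as slopes to the right and down, at radius r is drawn at 1 + k1 r^2 times it, then the intrinsics apply), "R" (3x3) and "t" (3): a world point X has camera coordinates R X + t. Camera axes: x right, y down, z forward; pixel columns grow to the right and rows downward; lengths in m; the calibration is good to about 2 mm. A picture is of the moment at which its call begins: read the wrist's pose just before it. get_calibration takes no time and is no camera call; for the wrist camera it gives the pose at the moment of the call.
A pose or a line that the arm cannot do raises manip.Unreachable and nothing moves.
- manip.sign_off(): hands the job in; it is judged then, once.
Trained networks look in the newest picture that a camera, given by its name, has taken for a name from the list of things; names that differ only in an ending like _2 or _b are one class to them, and where a whole thing is asked for, a point or a joint stands for the part that bears it (a point fixed in the world has none). Each returns a list of dicts, best first, with "confidence" (0 to 1); they miss things now and then, are a little off and sometimes report something else, mostly with a low value. They report only what shows in the picture. A call takes as long as a camera call.
- manip.look_for(camera, name): "at" ([x, y, z] in m, in world coordinates, good to about 4 mm: the middle of the surface that is visible of it).
Readings, each from a call of its own:
- manip.current_time(): time.
- manip.current_qpos(): joint angles.
- manip.current_joint_vel(): joint speeds.
- manip.current_joint_torque(): joint torques, N m.
- manip.current_ee_pos(): TCP position.
- manip.current_tcp_rot(): TCP orientation.
- manip.current_force(): force on the tool from outside, world axes, zero at the start.
- manip.current_ft_torque(): the same for the moment, N m.
- manip.current_grip_width(): opening from 0.0 (shut) to 1.0 (fully open).
- manip.current_grip_force(): force on a finger pad.
Only numpy, scipy, OpenCV 4.12 (cv2) and the standard library are available. Lean on these libraries where they do the work, as an engineer would, in place of code of your own. Each camera call takes 0.05 s, during which the arm holds its last target. There are 200 camera calls.

## Working session

There is one attempt and no reset: what is moved stays moved. The work goes in short steps, each a Python script; the robot and the scene stay as the last script left them, time stands still between calls to the robot, and variables do not carry over. Pictures are saved under pics/ and viewed, at most 10 in all, crops included, and the job is handed in when it is done.

```bash
mkdir -p pics
python3 - <<'E'
from bench import manip
import cv2,numpy as np
for c in ("scene","top"):
    p,d=manip.grab_frame(c); cv2.imwrite(f"pics/{c}0.png",p[:,:,::-1]); np.savez(f"{c}0.npz",p=p,d=d)
    for n in ("knife_box","panel_mid","catch","spice_jar","pepper_mill","oil_bottle","wine_glass","green_bowl"):
        print(c,n,[(np.round(r["at"],3).tolist(),round(r["confidence"],2)) for r in manip.look_for(c,n)[:2]])
print(manip.current_time(), manip.current_force())
a=cv2.imread("pics/scene0.png")
E
```

```text
scene knife_box [([0.574, 0.068, 0.075], 0.84)]
scene panel_mid [([0.58, 0.072, 0.071], 0.97)]
scene catch [([0.553, 0.064, 0.073], 0.77)]
scene spice_jar [([0.639, 0.158, 0.109], 0.67)]
scene pepper_mill [([0.664, 0.275, 0.062], 0.65)]
scene oil_bottle [([0.545, -0.229, 0.103], 0.97)]
scene wine_glass [([0.714, -0.053, 0.153], 0.75)]
scene green_bowl [([0.346, -0.646, 0.077], 0.87), ([0.576, 0.074, 0.077], 0.47)]
top knife_box [([0.537, 0.014, 0.075], 0.9)]
top panel_mid [([0.539, 0.012, 0.073], 0.56)]
top catch [([0.554, 0.063, 0.072], 0.78)]
top spice_jar [([0.623, 0.146, 0.121], 0.5)]
top pepper_mill [([0.638, 0.259, 0.09], 0.93)]
top oil_bottle [([0.523, -0.235, 0.128], 0.65)]
top wine_glass []
top green_bowl [([0.364, -0.648, 0.047], 0.65)]
0.9 [-1.26254168  0.42388215  0.32820209]
```

View pics/top0.png

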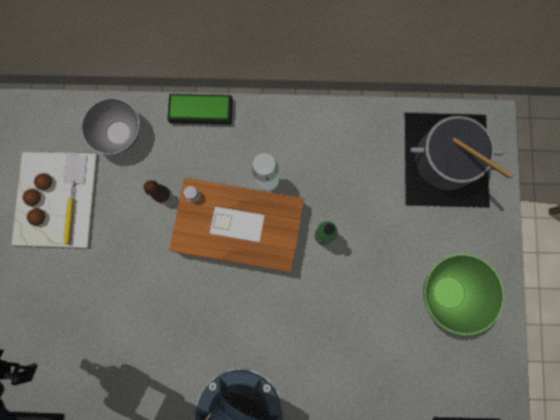

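View pics/scene0.png

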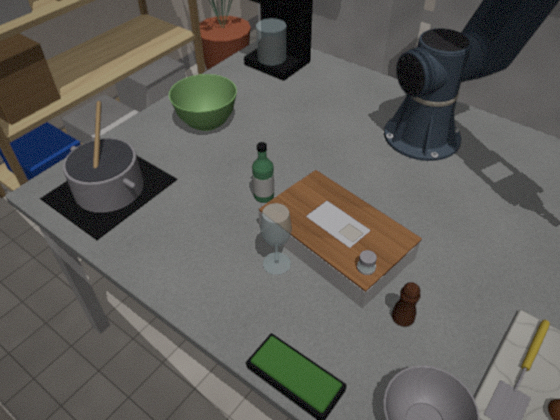

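The top picture shows the oak box with its long side from (184,180) to (303,196), a yaw of about -7.6°. The panel is around (237,225), with a greyer square at (222,222), which matches the catch found by both cameras at about (0.553, 0.063). The scene picture agrees, with the square at (350,232). Next I'll shut the gripper, move above the catch and take a closer look.

```bash
cat > h.py <<'E'
from bench import manip
import numpy as np, cv2
yaw=np.radians(-7.6)
def rot(yaw, s=1):
    y=np.array([-np.sin(yaw),np.cos(yaw),0])*s; z=np.array([0,0,-1.]); return np.c_[np.cross(y,z),y,z]
def best(p,yaw):
    q0=manip.current_qpos(); c=[(s,manip.inverse_kinematics(p,rot(yaw,s))) for s in(1,-1)]
    return min((x for x in c if x[1] is not None),key=lambda x:abs(np.array(x[1])-q0).max())
def pix2plane(cal,uv,z):
    K,R,t=map(np.array,(cal["camera_matrix"],cal["R"],cal["t"]))
    d=cv2.undistortPoints(np.array(uv,float).reshape(-1,1,2),K,np.array([cal["k1"],0,0,0.]))[:,0]
    r=np.c_[d,np.ones(len(d))]@R; c=-R.T@t
    return c+r*((z-c[2])/r[:,2])[:,None]
E
python3 - <<'E'
from h import *
manip.set_gripper(0.0,20)
p=[0.52,0.063,0.27]
s,q=best(p,yaw); print(s,np.round(q,2))
manip.move_ptp(p,rot(yaw,s))
cal=manip.get_calibration("wrist"); im,d=manip.grab_frame("wrist")
cv2.imwrite("pics/w0.png",im[:,:,::-1]); np.savez("w0.npz",im=im,d=d,**cal)
for n in("catch","panel_mid"): print(n,[(np.round(r["at"],4),round(r["confidence"],2)) for r in manip.look_for("wrist",n)[:2]])
print(manip.current_ee_pos(),manip.current_force(),manip.current_time(),manip.current_grip_width())
E
```

```text
1 [ 0.03  0.26  1.67 -0.    1.21 -1.41]
catch [(array([0.5503, 0.0605, 0.0742]), 0.71)]
panel_mid [(array([0.5076, 0.0042, 0.0773]), 0.64)]
[0.51991464 0.06359191 0.26996029] [ 0.10547496 -0.00608235  0.21686615] 3.8667 0.001691433474226292
```

View pics/w0.png

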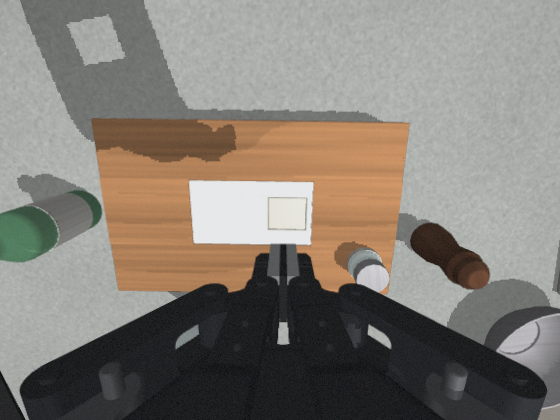

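The wrist picture shows the panel corners at (190,181), (313,183), (312,244) and (194,243). The greyer rectangle spans (268,197) to (307,230). I'll convert these to positions, go above it and press slowly while watching the force.

Run:
```python
from h import *
f=np.load("w0.npz")
P=pix2plane(f,[(190,181),(313,183),(312,244),(194,243)],.0735)
C=pix2plane(f,[(268,197),(307,198),(306,230),(267,230)],.0725)
e=P[1]-P[0]+P[2]-P[3]; yw=np.arctan2(-e[0],e[1]); c=C.mean(0); m=P.mean(0)
print("yaw",np.degrees(yw),"panel",m,"catch",c)
L=lambda A:(np.linalg.norm(A[1]-A[0]),np.linalg.norm(A[2]-A[1])); print(L(P),L(C))
x=np.array([np.cos(yw),np.sin(yw)]);y=np.array([-x[1],x[0]]);r=(c-m)[:2]; print("catch in panel",r@x,r@y)
assert abs(r@x)<.008 and abs(L(C)[0]-.046)<.006
t=m[:2]+y*(r@y); t=(t+c[:2])/2; print("target",t)
np.save("t.npy",[*t,yw])
R=rot(yw,1)
manip.move_ptp([*t,0.12],R); manip.move_l([*t,0.080],max_speed=.08); manip.dwell(.2)
f0=manip.current_force(); print(f0,manip.current_ee_pos())
for z in np.arange(.077,.0655,-.001):
    manip.move_l([*t,z],max_speed=.02); F=manip.current_force()-f0
    print(round(z,4),np.round(manip.current_ee_pos(),4),np.round(F,2))
    if F[2]>9 : break
print(manip.current_time())
```

```text
yaw -8.232129045957416 panel [0.54932309 0.0218353  0.0735    ] catch [0.55560363 0.06401068 0.0725    ]
(np.float64(0.14637067223872263), np.float64(0.07827386328647977)) (np.float64(0.047220340544586875), np.float64(0.04118737153376576))
catch in panel 0.00017698795985841902 0.0426400823353966
target [0.55551604 0.06402335]
[0.66870769 0.20726341 0.3216762 ] [0.55576597 0.06403556 0.08044554]
0.077 [0.5554 0.064  0.0769] [-0.35  0.29 -0.5 ]
0.076 [0.5555 0.064  0.076 ] [-0.95  0.27 -0.21]
0.075 [0.5555 0.064  0.0749] [ 0.11 -0.13 -0.86]
0.074 [0.5555 0.064  0.0739] [-1.18 -0.66 -0.54]
0.073 [0.5555 0.064  0.0729] [ 0.56 -0.07 -0.29]
0.072 [0.5556 0.0641 0.0721] [-0.16 -0.29  1.31]
0.071 [0.5556 0.0641 0.0711] [-1.54  0.17  3.15]
0.07 [0.5556 0.064  0.0701] [-0.65  0.35  3.09]
0.069 [0.5556 0.064  0.069 ] [-1.08 -0.39  3.16]
0.068 [0.5556 0.064  0.068 ] [-0.4   0.55  2.38]
0.067 [0.5556 0.064  0.067 ] [0.41 1.06 3.75]
0.066 [0.5557 0.064  0.0665] [-1.9  -0.42 10.68]
8.4333
```

The part gave at about 1.5–4 N over 6 mm and then hit its stop. I'll let go, retreat and check the drawer.

Run:
```python
from h import *
x,y,yw=np.load("t.npy")
manip.move_l([x,y,.12],max_speed=.08); manip.move_l([.52,.063,.27]); manip.dwell(.5)
im,d=manip.grab_frame("wrist"); cv2.imwrite("pics/w1.png",im[:,:,::-1])
print(manip.current_time(),manip.current_force())
```

```text
10.9833 [ 0.63800764 -0.22281374  0.59076099]
```

View pics/w1.png

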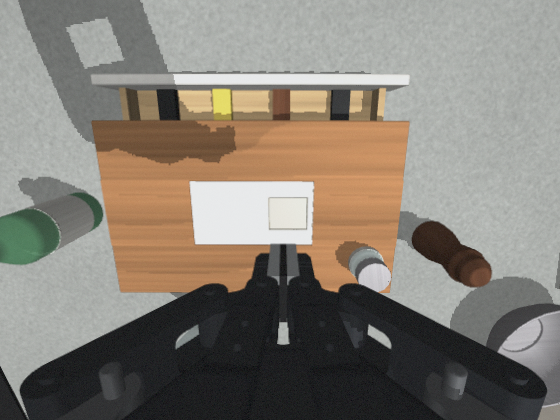

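The drawer stands open, with its front at rows 73–120. The jar at (370,270), the bottle and the mill have not moved, and the arm is clear.

```bash
python3 -c "
from bench import manip
print(manip.sign_off())"
```

```text
the job is handed in; nothing more can be done
None
```

I found the catch about 43 mm towards +y from the panel's centre and pressed it in; the drawer sprang open and the catch was let go. The last wrist picture showed the drawer open and the jar, mill and bottle unmoved (wine glass and bowl out of its view), and the job is handed in; no verdict came back.

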